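Shut and pin the herb pressing cell

ROBOT

A 6-joint arm with a two-finger parallel gripper is mounted at the origin on a cart in front of the work surface, level with it; the furniture and walls round the work are solid. World frame = base frame: x ahead of the robot, y to its left, z up, the work surface at z = 0. Lengths are in m, angles in rad, forces in N, time in s.
With the tool pointing down it reaches from about 0.25 to 0.725 m from the base axis. Payload 4 kg.
Tool frame: the origin (TCP) lies at the very end of the fingers, on their centre line; the grasp point (between the pads) lies 19 mm behind it; z points along the fingers, y is the line along which they close (so a half turn about z gives the same grasp; the last joint's range is limited). The gripper opens to 85 mm and grips with 20 to 120 N. Pads are 22 mm wide; open, the fingers measure 114 mm over their backs; the gripper's body (76 mm by 85 mm) begins 54 mm behind the grasp point. The pads swing forward as they close: fully open they stand 13 mm farther back than shut.
Start: joints at [-1.331, 0.241, 0.005, 1.335, 0, 1.571], TCP at [0.119, -0.486, 0.231] pointing down, gripper open.
Joint ranges: [-2.72, 2.72], [-1.05, 1.87], [-1.09, 1.28], [-1.99, 2.15], [-1.42, 1.44], [-3.14, 3.14]. Speed limits (rad/s): [2.79, 2.79, 3.14, 3.14, 3.14, 3.14].

INTERFACE

Orientations are given as a unit quaternion [x, y, z, w].
In Python, from workcell import bot, vision, workorder, boxes_of gives the robot as it stands.
- The arm moves only by the tool send_rows, never from a script. Its argument "motion" is text: rows parted by semicolons, each of 5 numbers parted by spaces: the closure, from -1 (fully open) to 1 (shut), so that 0 is half open, then the shift along the tool's x, y, z in cm, then the turn about the tool's z in rad. In form: claw x y z twist; .... A call has 1 to 5 rows; each row is the pose to reach, as a shift and turn from the pose commanded when the call began, along the tool's axes at that moment; what a row does not reach only later rows make up. A row lasts 1/10 s, in which the tool goes at most 50 mm and 8.59 degrees, less where a joint would pass 70% of its speed; a pose out of reach is approached as far as the arm can. A call with a gripper value outside its range is refused whole. The fingers move at their own pace and stop on an object; the grip force is fixed at half the most. Time passes only in rows, so rows that repeat a pose let the fingers close. It gives the time, the measured TCP pose, the force, the opening and the grip force at its end, in the units of the state.
- bot.get_obs(): the state, without advancing time (a new reading comes with each control period).
- vision.camera(name): name is "scene" or "top" or "wrist"; returns the picture (384x512x3 uint8, red, green, blue); there is no depth.
- vision.camera_model(name): a dict with "fov_y" (degrees; the focal length in pixels is half the picture's height over the tangent of half this angle, whatever the lens; pixels are square), "cx", "cy" (the principal point, pixels), "world_from_camera" (4x4, takes a point from camera to world coordinates); the wrist camera has in their place "hand_eye" (4x4, takes a point from camera to tool coordinates, whose origin is the TCP and whose axes are the flange's). Camera axes: x right, y down, z forward; pixel columns grow to the right and rows downward; lengths in m; the calibration is good to about 2 mm. A picture is of the moment at which its call begins: read the wrist's pose just before it. camera_model takes no time and is no camera call.
- workorder.job_done(): hands the job in; it is judged then, once.
Trained networks look in the newest picture that a camera, given by its name, has taken for a name from the list of things; names that differ only in an ending like _2 or _b are one class to them, and where a whole thing is asked for, a point or a joint stands for the part that bears it (a point fixed in the world has none). Each returns a list of dicts, best first, with "conf" (0 to 1); they miss things now and then, are a little off and sometimes report something else, mostly with a low value. They report only what shows in the picture. A call takes as long as a camera call. They do not tell look-alikes from the thing itself.
- boxes_of(camera, target): "rect" ([centre column, centre row, width, height] in pixels, round what is visible of it).
The state is a dict: "clock": time; "joint_pos": joint angles; "joint_vel": joint speeds; "tau": joint torques, N m; "eef_pos": TCP position; "tool_rot": TCP orientation; "ft_force": force on the tool from outside, world axes, zero at the start; "ft_torque": the same for the moment, N m; "grip_width": finger opening in m; "grasp_force": force on a finger pad.
Only numpy, scipy, OpenCV 4.12 (cv2) and the standard library are available. Lean on these libraries where they do the work, as an engineer would, in place of code of your own. Each camera call takes 0.05 s, during which the arm holds its last target. There are 200 camera calls.

TASK

Two open pressing cells stand on the bench: one holds the green herb puck, the other a white blank. Swing the lid of the cell with the green puck down, push the red-knobbed locking pin from its stand down through the hole in the lid into the hole of the cell's front lug, and press the pin's flange down on the lid until the lid is fully shut against the sprung puck. Finish while still holding and pressing it shut (let go and the lid springs up a little); leave the other cell open as it is, both pucks in their wells, and the timer, note block and reagent bottle undisturbed.

Things in the scene. Friction and masses are not known exactly. Their poses are not given: they have to be found in the camera images.
- cell_a: Aluminium pressing cell A on a blue foot, fixed. Origin: centre of its underside, z up; its front lug points along its own -x, roughly to the robot. Foot 108 x 100 x 5 mm, block 80 x 80 x 36 mm high with a 53 mm round well. Front lug 28 x 34 mm (x, y), 36 mm high, with a vertical 12 mm through hole. Hinge line along y at local x = +46, z = 36 mm, at the rear.
- cell_a_well (a point): Centre of the well of cell A, level with the block's top face (36 mm above the bench).
- cell_a_hole (a point): Centre of the upper mouth of the 12 mm pin hole in the front lug of cell A, 36 mm above the bench, at local x = -54 mm; the hole runs straight down to the bench. Axes as the cell's.
- cell_a_lid (a joint): Lid angle of cell A, rad: 0 fully shut (stop), 1.57 upright, 1.9 leaning back (stop). Above about 1.2 the stiff hinge lets it stay where left; pushed below about 0.9 it sinks by itself in about a second until the rubber dome under it rests on the sprung puck, at about 0.06. Some 4 N down on its lug presses it to 0; released, it rises again.
- cell_a_lid_hole (a point): Centre of the 14 mm through hole in the lug of the lid of cell A, on its outer face, 100 mm from the hinge line. The lid is a grey plate 8 mm thick, 78 mm wide, reaching 86 mm from the hinge, with a 34 mm wide lug out to 114 mm. With the lid shut it is 44 mm above the bench, straight over the lug hole.
- cell_b: Aluminium pressing cell B on a blue foot, fixed. Origin: centre of its underside, z up; its front lug points along its own -x, roughly to the robot. Foot 108 x 100 x 5 mm, block 80 x 80 x 36 mm high with a 53 mm round well. Front lug 28 x 34 mm (x, y), 36 mm high, with a vertical 12 mm through hole. Hinge line along y at local x = +46, z = 36 mm, at the rear.
- cell_b_well (a point): Centre of the well of cell B, level with the block's top face (36 mm above the bench).
- cell_b_hole (a point): Centre of the upper mouth of the 12 mm pin hole in the front lug of cell B, 36 mm above the bench, at local x = -54 mm; the hole runs straight down to the bench. Axes as the cell's.
- cell_b_lid (a joint): Lid angle of cell B, rad: 0 fully shut (stop), 1.57 upright, 1.9 leaning back (stop). Above about 1.2 the stiff hinge lets it stay where left; pushed below about 0.9 it sinks by itself in about a second until the rubber dome under it rests on the sprung puck, at about 0.06. Some 4 N down on its lug presses it to 0; released, it rises again.
- cell_b_lid_hole (a point): Centre of the 14 mm through hole in the lug of the lid of cell B, on its outer face, 100 mm from the hinge line. The lid is a grey plate 8 mm thick, 78 mm wide, reaching 86 mm from the hinge, with a 34 mm wide lug out to 114 mm. With the lid shut it is 44 mm above the bench, straight over the lug hole.
- green_puck: Green herb puck, 50 mm diameter, 8 mm thick, lying loose in the well of one of the two cells; origin at the centre of its underside.
- white_puck: White blank puck of the same size in the well of the other cell; origin at the centre of its underside.
- pin_stand: Black stand, 50 x 50 mm, 40 mm high with a 58 mm foot, fixed; origin at the centre of its underside. The pin stands in its central 12 mm hole.
- lock_pin: Locking pin, upright in the stand, 0.04 to 0.08 kg, 72 mm long. Origin at the centre of its lower tip, z along it up to the knob. Steel shank 10 mm diameter with a tapered tip, from 0 to 34 mm; flange 24 mm diameter from 34 to 38 mm, which rests on the stand's top (origin then 6 mm above the bench) and later on the lid; red knob 16 mm diameter from 38 to 72 mm, to be gripped.
- pin_tip (a point): The pin's lower tip (same point as its origin).
- timer: White bench timer, 66 x 62 x 21 mm, bystander; origin at the centre of its underside.
- note_block: Yellow note block, 71 x 71 x 10 mm, bystander; origin at the centre of its underside.
- reagent_bottle: Amber dropper bottle, 32 mm diameter, 96 mm high, bystander; origin at the centre of its underside.
Things that resemble listed ones, but are neither listed nor needed, are in the scene too. What is shaped like the cell_b but purple is not meant.

How it is judged:
On the way, in this order (a step that is already met when the one before it is completed fails the run):
1. the lid of the cell with the green puck is down on the puck (((horizontal distance between green_puck and cell_a_well below 0.02 m and value of joint cell_a_lid below 0.15 rad) or (horizontal distance between green_puck and cell_b_well below 0.02 m and value of joint cell_b_lid below 0.15 rad))), for 0.2 s.
2. the locking pin is through the lid and at least 12 mm into the hole of that cell's lug (((horizontal distance between green_puck and cell_a_well below 0.02 m and horizontal distance between pin_tip and cell_a_hole below 0.005 m and angle between lock_pin's own z axis and vertical below 0.15 rad and z of pin_tip in the frame of cell_a_hole below -0.012 m) or (horizontal distance between green_puck and cell_b_well below 0.02 m and horizontal distance between pin_tip and cell_b_hole below 0.005 m and angle between lock_pin's own z axis and vertical below 0.15 rad and z of pin_tip in the frame of cell_b_hole below -0.012 m))), for 0.1 s.
At the end, for the whole second after the job is handed in: Green puck's lid shut (under 0.03 rad); pin in its lug hole (within 5 mm of the axis, 12 mm or more deep, within 0.15 rad of upright), fingers on the pin, pin pressing the lid (over 1.5 N each); other lid over 1.0 rad, green puck within 20 mm and white within 10 mm of its well centre (((horizontal distance between green_puck and cell_a_well below 0.02 m and value of joint cell_a_lid below 0.03 rad and horizontal distance between pin_tip and cell_a_hole below 0.005 m and angle between lock_pin's own z axis and vertical below 0.15 rad and z of pin_tip in the frame of cell_a_hole below -0.012 m and contact force between lock_pin and cell_a_lid above 1.5 N and contact force between the fingers and lock_pin above 1.5 N and value of joint cell_b_lid above 1 rad and horizontal distance between white_puck and cell_b_well below 0.01 m) or (horizontal distance between green_puck and cell_b_well below 0.02 m and value of joint cell_b_lid below 0.03 rad and horizontal distance between pin_tip and cell_b_hole below 0.005 m and angle between lock_pin's own z axis and vertical below 0.15 rad and z of pin_tip in the frame of cell_b_hole below -0.012 m and contact force between lock_pin and cell_b_lid above 1.5 N and contact force between the fingers and lock_pin above 1.5 N and value of joint cell_a_lid above 1 rad and horizontal distance between white_puck and cell_a_well below 0.01 m))); the arm keeps its last pose, push and grip.
It fails at once if the lid of the cell with the white blank is closed ((horizontal distance between green_puck and cell_a_well below 0.02 m and value of joint cell_b_lid below 0.9 rad) or (horizontal distance between green_puck and cell_b_well below 0.02 m and value of joint cell_a_lid below 0.9 rad)).
It fails at once if the timer, note block or reagent bottle is moved more than 25 mm (distance of any of timer, note_block, reagent_bottle from where it was at the start of the episode above 0.025 m).
It also fails if it takes over 54 s, if anything falls off the work surface, if the arm or the gripper's body presses on something with over 40 N, if the wrist force passes 120 N, or if a joint passes its speed limit or range.

## Working session

There is one attempt and no reset: what is moved stays moved. The work goes in short steps, Python scripts to look and compute and a tool call to move; the robot and the scene stay as the last step left them, time stands still between calls to the robot, and variables do not carry over. Pictures are saved under pics/ and viewed, at most 10 in all, crops included, and the job is handed in when it is done.

Besides the shell and the picture viewer there is one more tool, called after "Request:" by a JSON object that holds its "name" and its "arguments", one argument or row to a line. send_rows: Moves the arm, as the interface text tells. Its arguments: {"type":"object","properties":{"motion":{"type":"string"}},"required":["motion"]}

```bash
mkdir -p pics
python3 - <<'E'
from workcell import bot, vision, workorder, boxes_of
import cv2,numpy as np
o=bot.get_obs(); print(o['clock'],o['eef_pos'],o['tool_rot'],o['grip_width'])
for c in ['scene','top']:
    im=vision.camera(c); cv2.imwrite(f'pics/{c}0.png',im[:,:,::-1])
    m=vision.camera_model(c); print(c,m['fov_y'],m['cx'],m['cy'],np.round(m['world_from_camera'],3).tolist())
m=vision.camera_model('wrist');print(m)
for t in ['cell_a','cell_a_lid','green_puck','white_puck','pin_stand','lock_pin','timer','note_block','reagent_bottle']:
    print(t,[(np.round(d['rect']).tolist(),round(d['conf'],2)) for d in boxes_of('top',t)][:4])
E
```

```text
0.0 [ 0.11860278 -0.4850946   0.23044362] [ 9.92821658e-01  1.19599933e-01 -1.18101494e-04 -9.98330796e-04] 0.08546331306890004
scene 50.14291262278866 257.5926297033541 195.50344053823972 [[-0.779, -0.46, 0.427, 0.105], [-0.627, 0.557, -0.544, 0.544], [0.013, -0.692, -0.722, 0.788], [0.0, 0.0, 0.0, 1.0]]
top 56.12660179732027 257.73387088871937 194.56939089890568 [[0.008, -0.992, 0.125, 0.413], [-1.0, -0.005, 0.021, 0.008], [-0.02, -0.125, -0.992, 1.019], [0.0, 0.0, 0.0, 1.0]]
{'fov_y': 66.43484696028692, 'cx': 259.1659225385753, 'cy': 192.42288306888295, 'hand_eye': array([[-3.93336407e-04, -9.62841489e-01, -2.70066868e-01,
         6.88657142e-02],
       [ 9.99999881e-01, -3.01217196e-04, -3.82542101e-04,
        -9.52281034e-04],
       [ 2.86978621e-04, -2.70066986e-01,  9.62841493e-01,
        -1.43231908e-01],
       [ 0.00000000e+00,  0.00000000e+00,  0.00000000e+00,
         1.00000000e+00]])}
cell_a [([340.0, 193.0, 44.0, 64.0], 0.95), ([272.0, 251.0, 39.0, 47.0], 0.95), ([226.0, 195.0, 39.0, 43.0], 0.87)]
cell_a_lid [([347.0, 173.0, 36.0, 22.0], 0.93)]
green_puck [([347.0, 172.0, 32.0, 20.0], 0.75), ([343.0, 198.0, 18.0, 22.0], 0.66)]
white_puck [([226.0, 196.0, 17.0, 17.0], 0.74)]
pin_stand [([156.0, 209.0, 28.0, 22.0], 0.64), ([343.0, 196.0, 44.0, 62.0], 0.52), ([272.0, 142.0, 27.0, 31.0], 0.48)]
lock_pin [([151.0, 206.0, 8.0, 6.0], 0.5), ([226.0, 196.0, 37.0, 47.0], 0.5), ([346.0, 193.0, 44.0, 62.0], 0.42), ([229.0, 195.0, 20.0, 20.0], 0.25)]
timer []
note_block [([375.0, 154.0, 28.0, 33.0], 0.85), ([347.0, 172.0, 36.0, 21.0], 0.64), ([228.0, 177.0, 26.0, 7.0], 0.43), ([154.0, 208.0, 31.0, 23.0], 0.43)]
reagent_bottle [([166.0, 148.0, 18.0, 14.0], 0.49)]
```

Run:
```python
import cv2
a=cv2.imread('pics/top0.png')[110:300,110:410]; cv2.imwrite('pics/top0c.png',cv2.resize(a,None,fx=2.6,fy=2.6,interpolation=cv2.INTER_CUBIC))
```

```text
(no output)
```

View pics/top0c.png

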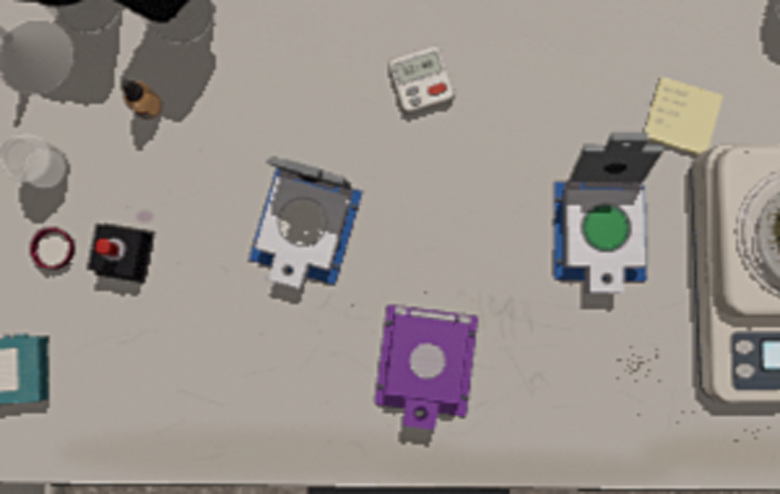

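View pics/scene0.png

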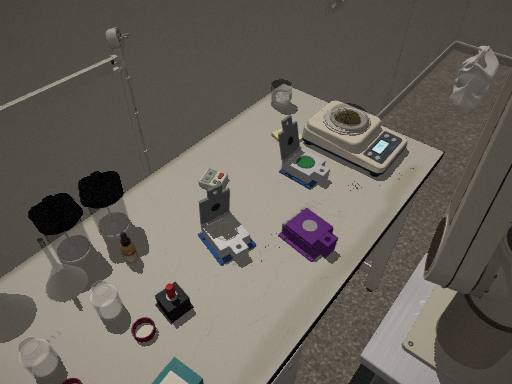

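The top crop shows the green puck in the right cell: well at about (605,228) and lug hole at about (606,279), crop pixels. Its lid leans back toward the note block. The white blank is in the left cell. The pin knob is at about (104,247) in its black stand, and the purple cell is a decoy.

```bash
cat > h.py <<'E'
from workcell import bot, vision, workorder, boxes_of
import cv2,numpy as np
from scipy.spatial.transform import Rotation as R
def ray(c,px,z,T=None):
    m=vision.camera_model(c); f=192/np.tan(np.radians(m['fov_y']/2))
    if T is None: T=m['world_from_camera']
    d=T[:3,:3]@np.array([(px[0]-m['cx'])/f,(px[1]-m['cy'])/f,1]); p=T[:3,3]
    return p+d*(z-p[2])/d[2]
def wristT(o):
    T=np.eye(4);T[:3,:3]=R.from_quat(o['tool_rot']).as_matrix();T[:3,3]=o['eef_pos']
    return T@vision.camera_model('wrist')['hand_eye']
def proj(c,P,T=None):
    m=vision.camera_model(c); f=192/np.tan(np.radians(m['fov_y']/2))
    if T is None: T=m['world_from_camera']
    q=np.linalg.inv(T)@np.append(P,1); return np.array([m['cx']+f*q[0]/q[2],m['cy']+f*q[1]/q[2]])
E
python3 - <<'E'
from h import *
c=lambda x,y:(110+(x+.5)/2.6-.5,110+(y+.5)/2.6-.5)
for n,p,z in [('hole',(606,279),.036),('lugL',(589,291),.036),('lugR',(624,291),.036),('blockFL',(567,268),.036),('blockFR',(646,266),.036),('puck',(606,228),.028),('lidtipL',(610,135),.145),('lidtipR',(648,138),.145),('knob',(102,244),.078),('flangeC',(112,250),.042),('standL',(94,225),.04),('standR',(152,230),.04),('standBL',(88,272),.04),('standBR',(142,278),.04),('note',(684,113),.01),('scaleedge',(692,160),.05),('whitehole',(288,270),.036),('purplehole',(420,413),.036)]:
    print(n,np.round(ray('top',c(*p),z),4))
E
```

```text
hole [ 0.4763 -0.2033  0.036 ]
lugL [ 0.4637 -0.1853  0.036 ]
lugR [ 0.4639 -0.2217  0.036 ]
blockFL [ 0.4876 -0.1629  0.036 ]
blockFR [ 0.4902 -0.2452  0.036 ]
puck [ 0.5309 -0.2062  0.028 ]
lidtipL [ 0.6057 -0.1867  0.145 ]
lidtipR [ 0.6029 -0.2224  0.145 ]
knob [0.506  0.3147 0.078 ]
flangeC [0.5032 0.3156 0.042 ]
standL [0.5299 0.3366 0.04  ]
standR [0.5249 0.2746 0.04  ]
standBL [0.48   0.3406 0.04  ]
standBR [0.4741 0.2832 0.04  ]
note [ 0.6603 -0.2979  0.01  ]
scaleedge [ 0.6003 -0.2924  0.05  ]
whitehole [0.4837 0.13   0.036 ]
purplehole [ 0.337  -0.0094  0.036 ]
```

Request:
{"name": "send_rows", "arguments": {
  "motion": "1 23 -5.7 0 0.24; 1 23 -5.7 0 0.24; 1 23 -5.7 0 0.24; 1 23 -5.7 0 0.24; 1 23 -5.7 0 0.24"
}}

```text
clock: 1.05
eef_pos: [0.3305, -0.3744, 0.2315]
tool_rot: [1.0, 0.0, 0.0, 0.0]
ft_force: [0.3, -0.7, 0.4]
grip_width: 0.0124
grasp_force: 0.0
```

Request:
{"name": "send_rows", "arguments": {
  "motion": "1 16 -13 0 0; 1 16 -13 0 0; 1 16 -13 0 0; 1 16 -13 0 0; 1 16 -13 0 0"
}}

```text
clock: 1.55
eef_pos: [0.4925, -0.242, 0.231]
tool_rot: [1.0, 0.003, 0.001, -0.001]
ft_force: [-0.2, -1.0, -0.2]
grip_width: -0.0
grasp_force: 0.0
```

Request:
{"name": "send_rows", "arguments": {
  "motion": "1 15 -3 0 0; 1 15 -3 0 0; 1 15 -3 0 0; 1 15 -3 0 0; 1 15 -3 0 0"
}}

```text
clock: 2.05
eef_pos: [0.639, -0.2156, 0.2288]
tool_rot: [1.0, 0.0, -0.002, -0.0]
ft_force: [0.3, -0.4, 0.8]
grip_width: -0.0002
grasp_force: 0.0
```

Run:
```python
from h import *
o=bot.get_obs();print(o['clock'],o['eef_pos'],o['joint_pos'],o['grip_width'])
cv2.imwrite('pics/w1.png',vision.camera('wrist')[:,:,::-1])
```

```text
2.05 [ 0.63896163 -0.21556573  0.22878337] [-3.25175756e-01  6.14595757e-01  5.68488101e-01  1.52829112e+00
 -4.49566549e-04  2.81548655e+00] -0.0001754535415909325
```

View pics/w1.png

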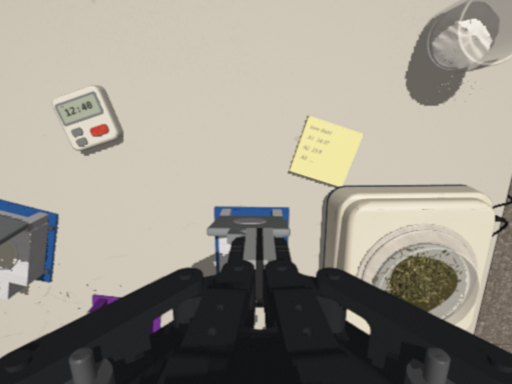

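The lid is just in front of the closed fingers, with its top edge near (250,225). The scale is clear on the right. I'll step back slightly and descend behind the lid.

Request:
{"name": "send_rows", "arguments": {
  "motion": "1 2.5 -1 0 0; 1 2.5 -1 4 0; 1 2.5 -1 8 0; 1 2.5 -1 12 0; 1 2.5 -1 12 0"
}}

```text
clock: 2.6
eef_pos: [0.6574, -0.2055, 0.1057]
tool_rot: [1.0, -0.001, -0.006, -0.002]
ft_force: [-1.7, -0.3, -0.1]
grip_width: -0.0001
grasp_force: 0.0
```

Request:
{"name": "send_rows", "arguments": {
  "motion": "1 -2 0 0 0; 1 -4 0 0 0; 1 -6 0 0 0; 1 -8 0 0 0; 1 -9 0 0 0"
}}

```text
clock: 3.1
eef_pos: [0.573, -0.2071, 0.1158]
tool_rot: [1.0, -0.001, 0.002, 0.001]
ft_force: [0.8, 0.1, -0.5]
grip_width: 0.0002
grasp_force: 0.3
```

Request:
{"name": "send_rows", "arguments": {
  "motion": "1 -2 0 0 0; 1 -3 0 0.5 0; 1 -4 0 1 0; 1 -5 0 1 0; 1 -5 0 1 0"
}}

```text
clock: 3.6
eef_pos: [0.5228, -0.2065, 0.1039]
tool_rot: [1.0, -0.001, 0.001, 0.001]
ft_force: [-0.4, -0.9, -0.8]
grip_width: 0.0001
grasp_force: 0.0
```

Run:
```python
from h import *
o=bot.get_obs();print(o['clock'],o['eef_pos'],o['ft_force'])
a=vision.camera('scene')[90:210,240:400];b=vision.camera('wrist')
cv2.imwrite('pics/s2.png',np.hstack([cv2.resize(a,(400,300)),cv2.resize(b,(400,300))])[:,:,::-1])
```

```text
3.6 [ 0.52277401 -0.2065217   0.1038806 ] [-0.40184173 -0.90705301 -0.7586765 ]
```

View pics/s2.png

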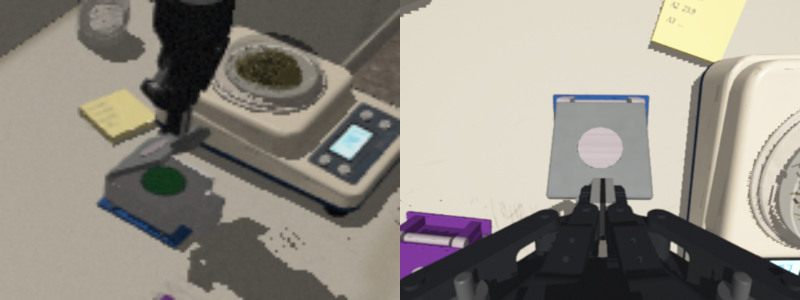

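The lid has passed its tipping point and is falling onto the green puck (scene and wrist views agree). Next I'll retreat upward and head for the pin.

Request:
{"name": "send_rows", "arguments": {
  "motion": "1 0 0 -5 0; 1 0 0 -10 0; 0 0 -3 -12.5 0; 0 0 -8 -12.5 0; 0 0 -13 -12.5 0"
}}

```text
clock: 4.2
eef_pos: [0.5252, -0.0752, 0.2286]
tool_rot: [1.0, -0.001, 0.002, 0.0]
ft_force: [0.9, 0.6, -1.5]
grip_width: 0.042
grasp_force: 0.0
```

Request:
{"name": "send_rows", "arguments": {
  "motion": "0 -1 -5 0 0; 0 -1 -10 0 0; 0 -1 -15 0 0; 0 -1 -20 0 0; 0 -1 -20 0 0"
}}

```text
clock: 4.7
eef_pos: [0.5185, 0.0449, 0.2265]
tool_rot: [0.999, 0.033, -0.001, -0.018]
ft_force: [-0.4, -0.2, -0.2]
grip_width: 0.0428
grasp_force: 0.0
```

Run:
```python
from h import *
o=bot.get_obs();print(o['clock'],o['eef_pos'],o['tool_rot'],o['grip_width'])
a=vision.camera('top')[150:250,310:390];b=vision.camera('wrist')
cv2.imwrite('pics/w3raw.png',b[:,:,::-1])
T=wristT(o)
print(proj('wrist',[.505,.315,.078],T))
cv2.imwrite('pics/w3.png',np.hstack([cv2.resize(a,(307,384)),b])[:380,:800,::-1])
```

```text
4.7 [0.51852952 0.04486207 0.22651494] [ 9.99290715e-01  3.30511599e-02 -9.17325381e-04 -1.80235000e-02] 0.04280073227903063
[  7.73624797 173.88214661]
```

Request:
{"name": "send_rows", "arguments": {
  "motion": "0 0 0 0 -0.15; 0 0 0 0 -0.3; 0 0 0 0 -0.45; 0 0 0 0 -0.6; 0 0 0 0 -0.75"
}}

```text
clock: 5.3
eef_pos: [0.5181, 0.0429, 0.2262]
tool_rot: [0.917, 0.398, 0.005, -0.017]
ft_force: [0.8, -0.4, 0.2]
grip_width: 0.0425
grasp_force: 0.0
```

Run:
```python
from h import *
o=bot.get_obs();print(o['clock'],o['eef_pos'],o['tool_rot'],o['joint_pos'])
M=R.from_quat(o['tool_rot']).as_matrix()
print(np.round(M,3),M.T@(np.array([.505,.315,.227])-o['eef_pos'])*100)
```

```text
5.3 [0.51812173 0.04294485 0.22619165] [ 0.917189    0.39805127  0.00539123 -0.01704294] [0.0618461  0.28331167 0.04809635 1.33705575 0.03572214 2.38449055]
[[ 0.683  0.73  -0.004]
 [ 0.73  -0.683  0.036]
 [ 0.023 -0.027 -0.999]] [ 18.96544126 -19.52910414   0.89134061]
```

View pics/w3.png

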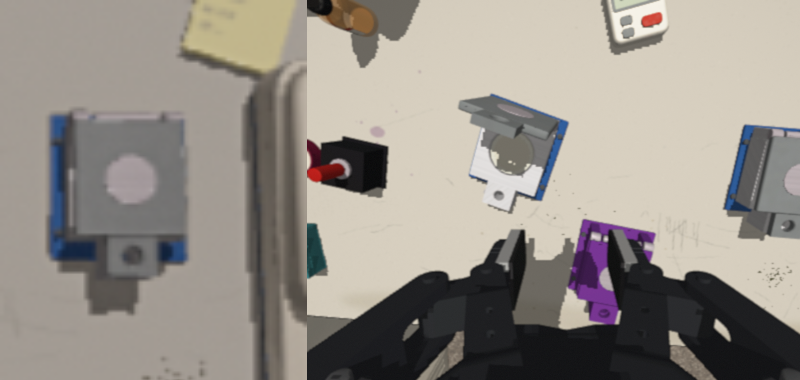

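The left crop shows the green cell's lid fully down with its lug hole visible. The right view shows cell B still open and the pin at the left edge.

Request:
{"name": "send_rows", "arguments": {
  "motion": "0 3.5 -3.5 0 -0.1; 0 7 -7 0 -0.2; 0 10.5 -10.5 0 -0.2; 0 14 -14 0 -0.2; 0 14 -14 0 -0.2"
}}

```text
clock: 5.8
eef_pos: [0.5121, 0.2467, 0.2332]
tool_rot: [0.872, 0.488, 0.008, -0.017]
ft_force: [-0.1, -0.9, 0.0]
grip_width: 0.0426
grasp_force: 0.0
```

Run:
```python
from h import *
o=bot.get_obs();print(o['clock'],o['eef_pos'],o['joint_pos'])
M=R.from_quat(o['tool_rot']).as_matrix()
T=wristT(o)
b=vision.camera('wrist');cv2.imwrite('pics/w4.png',b[:,:,::-1])
hsv=cv2.cvtColor(b,cv2.COLOR_RGB2HSV)
m=(((hsv[...,0]<6)|(hsv[...,0]>175))&(hsv[...,1]>170)&(hsv[...,2]>120)).astype(np.uint8)
n,l,s,c=cv2.connectedComponentsWithStats(m)
for i in range(1,n):
    if s[i,4]>25: print(s[i],c[i],ray('wrist',c[i],.06,T))
print(proj('wrist',[.505,.315,.078],T),proj('wrist',[.505,.315,.044],T))
print(np.round(M,3),M.T@(np.array([.505,.315,.227])-o['eef_pos'])*100)
```

```text
5.8 [0.51207864 0.24667918 0.23322845] [0.42978139 0.36640439 0.1834166  1.37485927 0.03584466 2.55092856]
[213 124  18  15 198] [221.33333333 130.44444444] [0.50219156 0.31616649 0.06      ]
[474 275  12  11  67] [479.94029851 279.92537313] [0.66915406 0.01058803 0.06      ]
[221.6391551  130.58768389] [226.11865385 129.51670556]
[[ 0.523  0.852 -0.003]
 [ 0.852 -0.522  0.038]
 [ 0.031 -0.023 -0.999]] [ 5.4308821  -4.15816396  0.88404847]
```

View pics/w4.png

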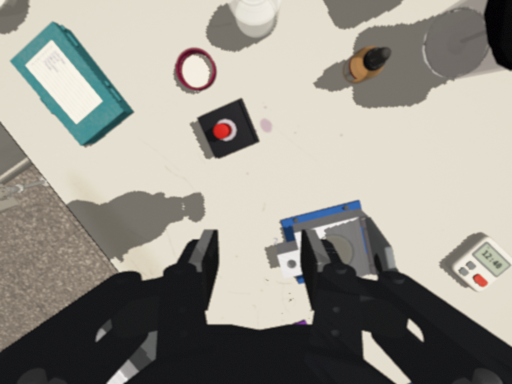

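The view shows the knob at (221,130), which matches the predicted (222,131), so the pin is at about (0.505, 0.315). I'll descend in two stages.

Request:
{"name": "send_rows", "arguments": {
  "motion": "0 3 -2 0 0; 0 4.9 -3.8 3 0; 0 4.9 -3.8 8 0; 0 4.9 -3.8 12 0; 0 4.9 -3.8 12 0"
}}

```text
clock: 6.35
eef_pos: [0.5012, 0.3038, 0.1093]
tool_rot: [0.874, 0.485, 0.0, -0.016]
ft_force: [-0.7, -0.8, -0.6]
grip_width: 0.0425
grasp_force: 0.0
```

Run:
```python
from h import *
o=bot.get_obs();print(o['clock'],o['eef_pos'],o['joint_pos'])
M=R.from_quat(o['tool_rot']).as_matrix()
T=wristT(o)
b=vision.camera('wrist');cv2.imwrite('pics/w5.png',b[:,:,::-1])
hsv=cv2.cvtColor(b,cv2.COLOR_RGB2HSV)
m=(((hsv[...,0]<6)|(hsv[...,0]>175))&(hsv[...,1]>170)&(hsv[...,2]>120)).astype(np.uint8)
n,l,s,c=cv2.connectedComponentsWithStats(m)
for i in range(1,n):
    if s[i,4]>25: print(s[i],c[i],ray('wrist',c[i],.07,T))
print(proj('wrist',[.505,.315,.078],T),proj('wrist',[.505,.315,.044],T))
print(np.round(M,3),M.T@(np.array([.505,.3157,.047])-o['eef_pos'])*100)
```

```text
6.35 [0.50119197 0.30384671 0.10929406] [0.52828569 0.48438961 0.03390381 1.11914699 0.03228394 2.65700578]
[243 185  25  33 534] [256.10861423 203.76404494] [0.50409298 0.31512645 0.07      ]
[256.94466685 206.92155995] [258.59960084 193.04557767]
[[ 0.53   0.848 -0.015]
 [ 0.848 -0.529  0.028]
 [ 0.016 -0.028 -0.999]] [ 1.10688661 -0.12952557  6.25408165]
```

Request:
{"name": "send_rows", "arguments": {
  "motion": "0 0.7 -0.1 3 0; 0 0.7 -0.1 6 0; 0 0.7 -0.1 6 0; 0 0.7 -0.1 6 0; 0 0.7 -0.1 6 0"
}}

```text
clock: 6.9
eef_pos: [0.5098, 0.3176, 0.0593]
tool_rot: [0.874, 0.486, 0.01, -0.017]
ft_force: [-0.1, 0.5, 0.2]
grip_width: 0.043
grasp_force: 0.0
```

Run:
```python
from h import *
o=bot.get_obs();print(o['clock'],o['eef_pos'],o['ft_force'])
M=R.from_quat(o['tool_rot']).as_matrix()
print(np.round(M,3),M.T@(np.array([.505,.3157,.047])-o['eef_pos'])*100)
```

```text
6.9 [0.50977694 0.31756991 0.05928721] [-0.14270566  0.47238089  0.23582247]
[[ 0.528  0.849  0.001]
 [ 0.849 -0.527  0.039]
 [ 0.033 -0.02  -0.999]] [-0.45160565 -0.28305588  1.22018267]
```

Request:
{"name": "send_rows", "arguments": {
  "motion": "0 -0.4 -0.3 1.1 0; 0 -0.4 -0.3 1.1 0; 0 -0.4 -0.3 1.1 0; 0 -0.4 -0.3 1.1 0"
}}

```text
clock: 7.3
eef_pos: [0.5038, 0.3162, 0.0465]
tool_rot: [0.874, 0.486, 0.008, -0.017]
ft_force: [-0.3, -0.8, -0.2]
grip_width: 0.0426
grasp_force: 0.0
```

Now I'll grip.

Request:
{"name": "send_rows", "arguments": {
  "motion": "1 0 0 0 0; 1 0 0 0 0; 1 0 0 0 0; 1 0 0 0 0; 1 0 0 0 0"
}}

```text
clock: 7.8
eef_pos: [0.5035, 0.3159, 0.0458]
tool_rot: [0.874, 0.486, 0.008, -0.017]
ft_force: [1.0, -0.7, 5.4]
grip_width: 0.0145
grasp_force: 58.4
```

Request:
{"name": "send_rows", "arguments": {
  "motion": "1 0 0 -2 0; 1 0 0 -5 0; 1 0 0 -9 0; 1 0 0 -14 0; 1 0 0 -18 0"
}}

```text
clock: 8.3
eef_pos: [0.5032, 0.3092, 0.2266]
tool_rot: [0.874, 0.486, 0.007, -0.017]
ft_force: [0.6, -0.4, -1.0]
grip_width: 0.0144
grasp_force: 59.2
```

Run:
```python
from h import *
o=bot.get_obs();print(o['clock'],o['eef_pos'],o['joint_pos'],o['grasp_force'],o['grip_width'])
M=R.from_quat(o['tool_rot']).as_matrix()
print(np.round(M,3))
b=vision.camera('wrist');a=vision.camera('top')
cv2.imwrite('pics/w6.png',np.hstack([b[100:384,110:400],a[100:384,100:400]])[:,:,::-1])
```

```text
8.3 [0.50315373 0.30920016 0.22664353] [0.53387442 0.41234586 0.23461221 1.3779054  0.03338814 2.65959445] 59.249106645584106 0.014352333465046928
[[ 0.527  0.85  -0.004]
 [ 0.85  -0.526  0.036]
 [ 0.029 -0.023 -0.999]]
```

View pics/w6.png

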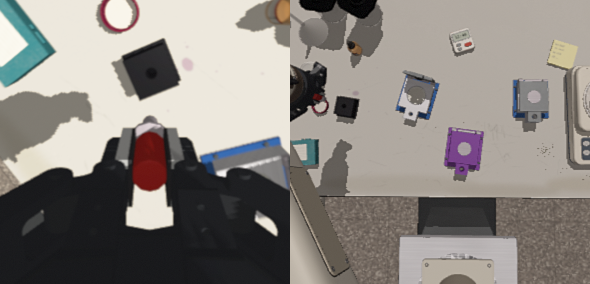

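The pin is held (red knob between the pads) and the stand is empty, its hole at wrist pixel about (262,173). I'll use that as a reference to cancel camera bias, and carry the pin to the green cell.

Request:
{"name": "send_rows", "arguments": {
  "motion": "1 -4 2.2 -0.2 0; 1 -8 4.4 -0.3 0; 1 -12 6.6 -0.5 0; 1 -16 8.8 -0.7 0; 1 -20 11 -0.8 0"
}}

```text
clock: 8.9
eef_pos: [0.4905, 0.0796, 0.2234]
tool_rot: [0.873, 0.487, 0.006, -0.017]
ft_force: [1.5, -0.1, -0.9]
grip_width: 0.0146
grasp_force: 59.3
```

Request:
{"name": "send_rows", "arguments": {
  "motion": "1 -4 2.2 -0.2 0; 1 -8 4.4 -0.3 0; 1 -12 6.6 -0.5 0; 1 -16 8.8 -0.7 0; 1 -20 11 -0.8 0"
}}

```text
clock: 9.4
eef_pos: [0.4788, -0.1484, 0.2233]
tool_rot: [0.874, 0.486, 0.007, -0.018]
ft_force: [2.4, -0.5, -0.2]
grip_width: 0.0144
grasp_force: 59.3
```

Request:
{"name": "send_rows", "arguments": {
  "motion": "1 -4 2.2 -0.2 0; 1 -5.2 2.8 -0.2 0; 1 -5.2 2.8 -0.2 0; 1 -5.2 2.8 -0.2 0; 1 -5.2 2.8 -0.2 0"
}}

```text
clock: 9.9
eef_pos: [0.4761, -0.2045, 0.224]
tool_rot: [0.873, 0.487, 0.007, -0.017]
ft_force: [-0.5, 0.8, -1.7]
grip_width: 0.0144
grasp_force: 59.3
```

Run:
```python
from h import *
o=bot.get_obs();print(o['clock'],o['eef_pos'],o['joint_pos'],o['grasp_force'])
M=R.from_quat(o['tool_rot']).as_matrix(); print(np.round(M,3))
b=vision.camera('wrist');cv2.imwrite('pics/w7raw.png',b[:,:,::-1])
s=cv2.imread('pics/w6.png')[50:100,127:177]
c=b[100:250,185:335,::-1]
cv2.imwrite('pics/w7.png',np.hstack([cv2.resize(s,(400,400),interpolation=cv2.INTER_CUBIC),cv2.resize(c,(400,400),interpolation=cv2.INTER_CUBIC)]))
```

```text
9.9 [ 0.47610416 -0.20447251  0.22395244] [-0.42437755  0.29534242  0.05860068  1.35351745  0.03197514  1.69914113] 59.31048274040222
[[ 0.525  0.851 -0.005]
 [ 0.85  -0.525  0.037]
 [ 0.029 -0.023 -0.999]]
```

View pics/w7.png

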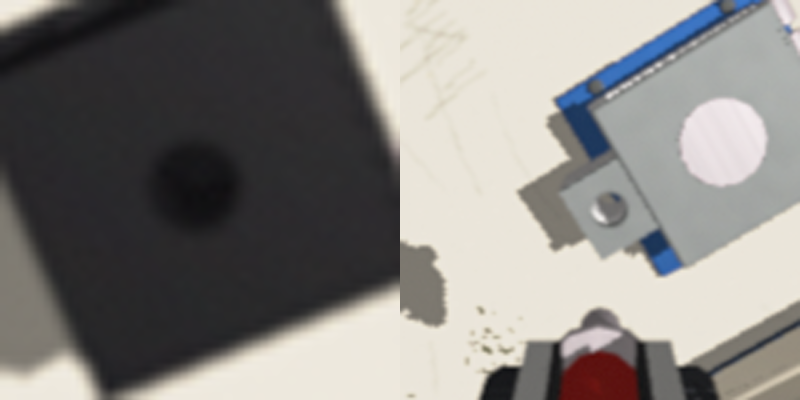

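The left crop gives the stand hole at wrist pixel (260.9,172.8). The right crop gives the lid hole at (262.9,177.5), with the lid resting down.

```bash
cat > rel.py <<'E'
from h import *
q=[.874,.486,.007,-.017]; q=np.array(q)/np.linalg.norm(q)
def at(pos,px,z,rot=q): return ray('wrist',px,z,wristT(dict(tool_rot=rot,eef_pos=pos)))
s=at([.5032,.3092,.2266],(260.9,172.8),.04)
g=np.array([.5035,.3159,.0458])   # TCP when pin stood in stand
off=g-s;
E
python3 - <<'E'
from rel import *
print('stand',s,'off',off)
o=bot.get_obs(); h=at(o['eef_pos'],(262.9,177.5),.050,o['tool_rot']); print('lidhole',h)
M=R.from_quat(o['tool_rot']).as_matrix()
for z in (.105,.095,.075,.0498):
  t=np.array([h[0]+off[0],h[1]+off[1],z]); print(z,t,M.T@(t-o['eef_pos'])*100)
E
```

```text
stand [0.50385364 0.31552628 0.04      ] off [-0.00035364  0.00037372  0.0058    ]
lidhole [ 0.47744304 -0.20190092  0.05      ]
0.105 [ 0.47708941 -0.20152721  0.105     ] [-0.05984239  0.18966835 11.92164934]
0.095 [ 0.47708941 -0.20152721  0.095     ] [-0.08902344  0.2125061  12.92096256]
0.075 [ 0.47708941 -0.20152721  0.075     ] [-0.14738555  0.25818159 14.91958899]
0.0498 [ 0.47708941 -0.20152721  0.0498    ] [-0.2209218   0.3157327  17.43785829]
```

Request:
{"name": "send_rows", "arguments": {
  "motion": "1 0 0 3 0; 1 0 0.1 7 0; 1 0 0.2 10.5 0; 1 0 0.2 11.5 0; 1 0 0.2 11.5 0"
}}

```text
clock: 10.45
eef_pos: [0.4765, -0.2013, 0.1082]
tool_rot: [0.873, 0.487, 0.006, -0.018]
ft_force: [-0.4, 0.6, -1.1]
grip_width: 0.014
grasp_force: 59.3
```

Run:
```python
from rel import *
b=vision.camera('wrist')
o=bot.get_obs();M=R.from_quat(o['tool_rot']).as_matrix();print(o['eef_pos'],np.round(M,3),o['ft_force'])
for z in (.095,.08,.0498):
  t=np.array([.4771,-.2015,z]); print(z,M.T@(t-o['eef_pos'])*100)
cv2.imwrite('pics/w8.png',cv2.resize(b[120:300,160:360,::-1],None,fx=3,fy=3,interpolation=cv2.INTER_CUBIC))
```

```text
[ 0.47783385 -0.20217411  0.10995975] [[ 0.526  0.851 -0.004]
 [ 0.85  -0.525  0.036]
 [ 0.029 -0.022 -0.999]] [ 0.73274532 -0.38793916 -0.72284399]
0.095 [-0.02450229 -0.06455014  1.49769919]
0.08 [-0.06785425 -0.03117803  2.99670116]
0.0498 [-0.15513619  0.03601116  6.01469179]
```

View pics/w8.png

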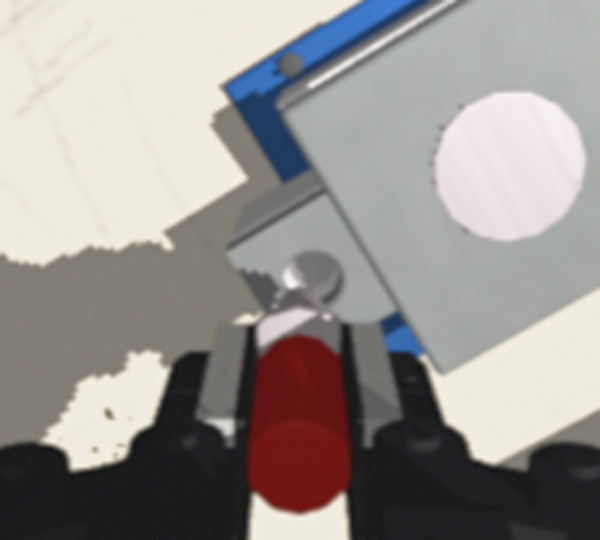

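Run:
```python
from rel import *
o=bot.get_obs();M=R.from_quat(o['tool_rot']).as_matrix();print(o['eef_pos'],o['clock'])
h=at(o['eef_pos'],(263.3,212.7),.05,o['tool_rot']);print(h)
T=wristT(o)
# predicted pixel of tip: pin vertical vs along tool z, pin point at TCP height = eef - off
for n,d in (('vert',np.array([0,0,-1.])),('tool',M[:,2])):
    p=np.array([o['eef_pos'][0]-off[0],o['eef_pos'][1]-off[1],o['eef_pos'][2]])
    for L in (-.032,0,.0398): q=proj('wrist',p+d*L,T); print(n,L,q,(q-[160,120])*3)
```

```text
[ 0.47783385 -0.20217411  0.10995975] 10.5
[ 0.47829134 -0.2038759   0.05      ]
vert -0.032 [259.48839463 276.5926369 ] [298.4651839  469.77791071]
vert 0 [260.79698233 245.4311498 ] [302.390947   376.29344941]
vert 0.0398 [261.84387175 220.50150163] [305.53161525 301.50450489]
tool -0.032 [261.14798171 278.52849557] [303.44394514 475.58548672]
tool 0 [260.79698233 245.4311498 ] [302.390947   376.29344941]
tool 0.0398 [260.51525706 218.86597765] [301.54577117 296.59793294]
```

Request:
{"name": "send_rows", "arguments": {
  "motion": "1 -0.1 0.05 1 0; 1 -0.1 0.1 1.6 0; 1 -0.1 0.1 2.2 0; 1 -0.1 0.1 2.6 0; 1 -0.1 0.1 3 0"
}}

```text
clock: 11.0
eef_pos: [0.4777, -0.2032, 0.0792]
tool_rot: [0.874, 0.486, 0.007, -0.017]
ft_force: [-0.8, -0.1, -0.8]
grip_width: 0.0143
grasp_force: 59.3
```

Request:
{"name": "send_rows", "arguments": {
  "motion": "1 0 0 0.4 0; 1 -0.02 0.01 0.7 0; 1 -0.03 0.02 1 0; 1 -0.03 0.02 1.2 0; 1 -0.03 0.02 1.2 0"
}}

```text
clock: 11.5
eef_pos: [0.4775, -0.203, 0.0671]
tool_rot: [0.874, 0.486, 0.007, -0.017]
ft_force: [0.8, 0.4, -0.5]
grip_width: 0.0141
grasp_force: 59.3
```

Request:
{"name": "send_rows", "arguments": {
  "motion": "1 0 0 0.4 0; 1 -0.02 0.02 0.8 0; 1 -0.03 0.03 1.2 0; 1 -0.04 0.03 1.5 0; 1 -0.05 0.04 1.7 0"
}}

```text
clock: 12.0
eef_pos: [0.4773, -0.203, 0.0501]
tool_rot: [0.874, 0.486, 0.007, -0.017]
ft_force: [-2.6, 0.2, 3.0]
grip_width: 0.0143
grasp_force: 59.4
```

Request:
{"name": "send_rows", "arguments": {
  "motion": "1 0 0 0.1 0; 1 0 0 0.2 0; 1 0 0 0.3 0; 1 0 0 0.3 0; 1 0 0 0.3 0"
}}

```text
clock: 12.5
eef_pos: [0.4774, -0.2031, 0.0495]
tool_rot: [0.874, 0.486, 0.007, -0.016]
ft_force: [-6.8, 0.4, 15.7]
grip_width: 0.0144
grasp_force: 61.0
```

Request:
{"name": "send_rows", "arguments": {
  "motion": "1 0 0 0 0; 1 0 0 0 0; 1 0 0 0 0; 1 0 0 0 0; 1 0 0 0 0"
}}

```text
clock: 13.0
eef_pos: [0.4774, -0.203, 0.0495]
tool_rot: [0.874, 0.486, 0.007, -0.016]
ft_force: [-6.9, 1.1, 15.1]
grip_width: 0.0141
grasp_force: 61.0
```

Run:
```python
from h import *
a=vision.camera('scene')[100:250,180:380];b=vision.camera('wrist')
cv2.imwrite('pics/w9.png',np.hstack([cv2.resize(a,(400,300)),cv2.resize(b[120:300,140:380],(400,300))])[:,:,::-1])
```

```text
(no output)
```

View pics/w9.png

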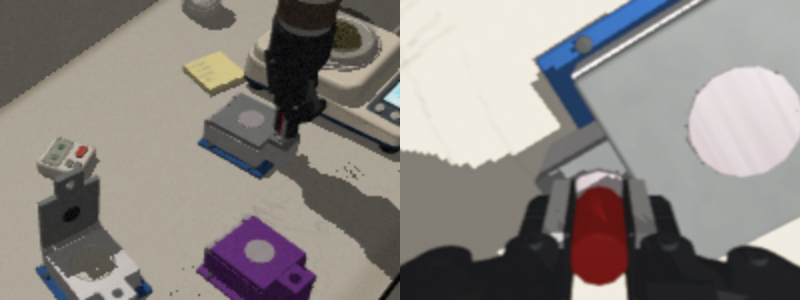

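The lid is flat and shut under the pin's flange, cell B is still open, and the bystanders haven't moved. Push and grip are steady, so I'm handing in.

```bash
python3 -c "
from workcell import workorder
print(workorder.job_done())"
```

```text
the job is handed in; nothing more can be done
None
```

I handed the job in with the green puck's lid pressed shut (about 15 N, gripper still holding) and the locking pin seated in the lug hole; in the last pictures the other cell was still open and the timer and note block looked unmoved (the reagent bottle was out of view, but the arm never went near it). The hand-in returned no verdict.

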